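Lid the sample mill and hold its dial at the third click

TASK

The tablets are already in the steel bowl of the sample mill: pick up the mill's clear lid by its teal knob, set it gently (not dropped) into the round recess of the bowl so that it sits fully home and let it go, and only then turn the mill's spring-return dial clockwise past the first and second clicks to the third. The dial springs back to off when let go, so keep holding it at the third click: the job finishes while the gripper is still holding the dial there, with the lid still seated and the other things on the bench left where they were.

Things in the scene. Friction and masses are not known exactly. Their poses are not given: they have to be found in the camera images.
- mill: sample mill, fixed: cream housing 260 (x) x 150 (y) mm, origin at the centre of its underside. From its -x end (robot's side) to x = -8 mm: control deck 80 mm high, dial axis at x = -72 mm, y = 0. Rest: pedestal 120 mm high with a steel bowl, 112 mm outside diameter, axis at x = 60 mm, y = 0, rim at 170 mm. Turned up to 0.25 rad; stands left or right, trading places with the rack
- bowl_seat (a point): centre of the ledge in the mouth of the steel bowl on which the lid rests, 162 mm above the bench; the recess around it is round, 96 mm in diameter and 8 mm deep, its rim 8 mm above this point
- lid_knob (a point): middle of the upright teal knob of the mill's lid, the point to grasp: a cylinder 24 mm in diameter, foot 17 mm below, top 17 mm above this point. The lid is a clear disc 92 mm in diameter (93 mm at its teal edge band), 10 mm thick, lower edge bevelled, about 140 g; it lies flat on the bench, knob up; its yaw does not matter
- lid_foot (a point): centre of the lid's underside, 27 mm below lid_knob; it lies on bowl_seat when the lid is fully home
- dial (a joint): turn of the dial (rad), growing clockwise seen from above: 0 off (home), clicks at 0.4, 0.8 and 1.2, solid stop at 1.3. A spring always turns it back to 0: 0.09 N m at home rising to 0.14 N m at the third click, plus bumps of up to 0.04 N m between the clicks; no click holds it by itself
- dial_grip: upright bar of the black dial, turns with it: 50 mm long (its x), 13 mm thick (its y, grasp across this), 32 mm tall. Origin on the dial's vertical axis at the bar's foot, 91 mm above the bench, on a round skirt 54 mm in diameter. Its x points to the end with the orange line: 0.6 rad anticlockwise from the mill's x at home, 0.6 clockwise at the third click (three orange marks)
- tube_rack: bystander, fixed: white tube rack on a black tray, 270 x 140 mm, capped tubes up to 113 mm high; origin at the centre of its underside
- petri: bystander, loose: closed round Petri dish with cream agar, 91 mm diameter, 17 mm high, no knob; origin at the centre of its underside
- pot: bystander, loose: white specimen pot with yellow cap, 54 mm diameter, 62 mm high; origin at the centre of its underside
- pill_bottle: bystander, loose: amber tablet jar with white cap, 52 mm diameter, 85 mm high, at the back; origin at the centre of its underside
- wash_bottle: bystander, loose: white bottle with red cap, 68 mm diameter, 160 mm high, at the back; origin at the centre of its underside
- mortar: bystander, loose: white ceramic mortar bowl, 104 mm diameter, 55 mm high, far left; origin at the centre of its underside
- spoon: bystander, loose: steel spoon, 180 mm long, lying far right; origin at its middle
There are look-alikes about, which are no part of the job. What is shaped like the part that bears lid_knob but pink is not meant.

How it is judged:
By the outcome, as a careful person would: the job done as asked, in the order asked, and still so for the second after the job is handed in, while the arm keeps its last pose, push and grip.
It also fails if it takes over 54 s, if anything falls off the work surface, if the arm or the gripper's body presses on something with over 40 N, if the wrist force passes 120 N, or if a joint passes its speed limit or range.

ROBOT

A 6-joint arm with a two-finger parallel gripper is mounted at the origin on the work surface. World frame = base frame: x ahead of the robot, y to its left, z up, the work surface at z = 0. Lengths are in m, angles in rad, forces in N, time in s.
With the tool pointing down it reaches from about 0.275 to 0.725 m from the base axis. Payload 5.6 kg.
Tool frame: the origin (TCP) lies at the centre of the arm's flange, where the gripper is bolted on; the fingertips stand 173 mm ahead of it and the grasp point (between the pads) lies 155 mm ahead of it (r.finger_overhang is the distance from the TCP to the fingertips, in m); z points along the fingers, y is the line along which they close (so a half turn about z gives the same grasp; the last joint's range is limited). The gripper opens to 85 mm and grips with 20 to 120 N. Pads are 22 mm wide; open, the fingers measure 114 mm over their backs; the gripper's body (76 mm by 85 mm) begins 54 mm behind the grasp point. The pads swing forward as they close: fully open they stand 13 mm farther back than shut.
Start: joints at [1.605, 0.255, 0.108, 0, -1.424, -0.285], TCP at [0.136, 0.533, 0.405] pointing down, gripper open.
Joint ranges: [-2.95, 2.95], [-1.21, 1.97], [-1.09, 1.5], [-2.87, 1.71], [-2.94, -0.07], [-3.05, 3.05]. Speed limits (rad/s): [2.57, 2.57, 3.14, 3.14, 3.14, 3.14].

INTERFACE

Orientations are given as a 3x3 rotation matrix whose columns are the frame's x, y, z axes.
In Python, from plant import readout, vision, r gives the robot as it stands.
- The arm moves only by the shell command python3 -m jog 'ROWS' [FORCE]. ROWS is JSON, a list of rows, each an object with "linear": the shift along the tool's x, y, z each as a share of 150 mm, from -1 to 1, a list of three; "twist": the turn, a rotation vector about the tool's x, y, z each as a share of 360 degrees, from -1 to 1, a list of three; "grip": the closure, from -1 (fully open) to 1 (shut). In form: [{"linear": [tx, ty, tz], "twist": [ax, ay, az], "grip": grip}, ...]. A call has 1 to 8 rows; each row is the pose to reach, as a shift and turn from the pose commanded when the call began, along the tool's axes at that moment, turning the shorter way round; what a row does not reach only later rows make up. A row lasts 1/10 s, in which the tool goes at most 50 mm and 8.59 degrees, less where a joint would pass 70% of its speed; a pose out of reach is approached as far as the arm can. A call with a number of a shift or a turn outside -1 to 1 is refused whole. A call with a gripper value outside its range is refused whole. The fingers move at their own pace and stop on an object; FORCE is the grip in N (left out, the last holds). Time passes only in rows, so rows that repeat a pose let the fingers close. It gives the time, the measured TCP pose, the force, the opening and the grip force at its end, in the units of the state.
- readout.sense(): the state, without advancing time (a new reading comes with each control period).
- vision.capture(name): name is "scene" or "top" or "wrist"; returns a dict with "image" (384x512x3 uint8, red, green, blue), "fx", "fy", "cx", "cy" (pixels), "R" (3x3) and "t" (3): a world point X has camera coordinates R X + t; the wrist camera has in their place "mount" (4x4, takes a point from camera to tool coordinates, whose origin is the TCP and whose axes are the flange's). Camera axes: x right, y down, z forward; pixel columns grow to the right and rows downward; lengths in m; the calibration is good to about 2 mm. A picture is of the moment at which its call begins: read the wrist's pose just before it. There is no depth.
- r.finish_job(): hands the job in; it is judged then, once.
The state is a dict: "time_s": time; "joint_positions": joint angles; "qvel": joint speeds; "joint_torque": joint torques, N m; "ee_pos": TCP position; "eef_rot": TCP orientation; "contact_force": force on the tool from outside, world axes, zero at the start; "ft_torque": the same for the moment, N m; "finger_gap": finger opening in m; "grasp_force": force on a finger pad.
Only numpy, scipy, OpenCV 4.12 (cv2) and the standard library are available. Lean on these libraries where they do the work, as an engineer would, in place of code of your own. Each camera call takes 0.05 s, during which the arm holds its last target. There are 200 camera calls.

## Working session

There is one attempt and no reset: what is moved stays moved. The work goes in short steps, Python scripts to look and compute and a shell command to move; the robot and the scene stay as the last step left them, time stands still between calls to the robot, and variables do not carry over. Pictures are saved under pics/ and viewed, at most 10 in all, crops included, and the job is handed in when it is done.

```bash
ls; mkdir -p pics
python3 - <<'E'
from plant import readout, vision, r
import cv2,numpy as np,pickle
s=readout.sense();print({k:np.round(v,3).tolist() for k,v in s.items()})
for n in ("scene","top"):
    c=vision.capture(n);pickle.dump(c,open(f'pics/{n}.pkl','wb'))
    cv2.imwrite(f'pics/{n}.png',cv2.resize(c["image"][:,:,::-1],(800,600),interpolation=cv2.INTER_CUBIC))
    print(n,c["fx"],c["cx"],c["cy"],np.round(c["R"],3).tolist(),np.round(c["t"],3))
E
```

```text
pics
{'time_s': 0.0, 'joint_positions': [1.605, 0.256, 0.107, -0.0, -1.424, -0.285], 'qvel': [0.001, -0.0, 0.001, -0.001, 0.0, -0.001], 'joint_torque': [0.0, -38.663, 23.795, 5.365, -0.006, -0.0], 'ee_pos': [0.136, 0.533, 0.404], 'eef_rot': [[0.969, -0.248, -0.0], [-0.248, -0.969, -0.002], [0.0, 0.002, -1.0]], 'contact_force': [0.758, 0.199, 0.277], 'ft_torque': [0.002, -0.048, -0.052], 'grasp_force': 0.0, 'finger_gap': 0.085}
scene 496.398401212965 253.44861249824365 189.7947561024347 [[0.032, 0.999, 0.012], [0.687, -0.014, -0.726], [-0.726, 0.031, -0.687]] [-0.027 -0.322  2.236]
top 463.19743896666427 252.7387374748319 201.00037016257278 [[-0.102, -0.995, -0.006], [-0.974, 0.101, -0.205], [0.204, -0.015, -0.979]] [0.042 0.609 1.739]
```

View pics/scene.png

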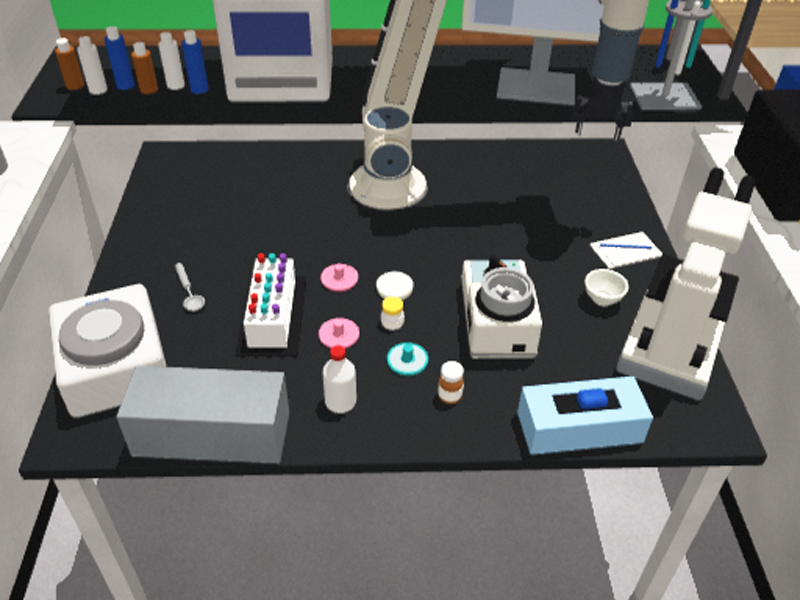

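View pics/top.png

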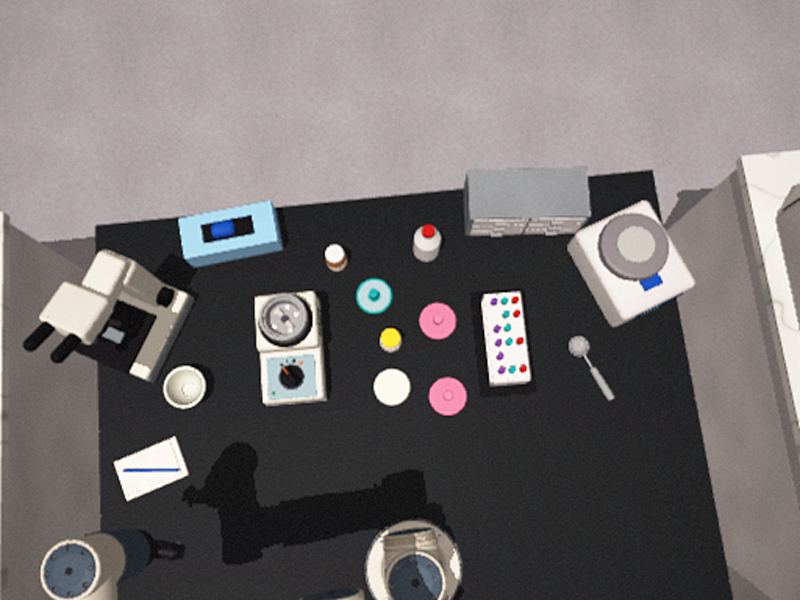

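The scene picture shows the teal lid at (408,357), the mill with its bowl at (507,292), and pink look-alikes. In the top picture the lid is at (374,295), the bowl at (285,319) and the dial at (291,375). I'll enlarge the lid and mill.

```bash
cat > h.py <<'E'
import numpy as np,cv2,pickle
def ray(c,u,v,z,R=None,t=None):
    R=np.array(c["R"]) if R is None else R; t=np.array(c["t"]) if t is None else t
    d=R.T@np.array([(u-c["cx"])/c["fx"],(v-c["cy"])/c["fy"],1]); o=-R.T@t
    return o+d*(z-o[2])/d[2]
def wristcam(c,s):
    M=np.array(c["mount"]); Rw=np.array(s["eef_rot"]); 
    Rc=Rw@M[:3,:3]; oc=np.array(s["ee_pos"])+Rw@M[:3,3]
    return Rc.T,-Rc.T@oc
def tool(s,dp): # world shift -> tool units
    return np.round(np.array(s["eef_rot"]).T@np.array(dp)/0.15,4)
E
python3 - <<'E'
from h import *
c=pickle.load(open('pics/top.pkl','rb'));im=c["image"][:,:,::-1]
cr=im[175:265,155:265]   # 110x90
cv2.imwrite('pics/crop1.png',cv2.resize(cr,None,fx=6.5,fy=6.5,interpolation=cv2.INTER_CUBIC))
k=.64
print('lid',ray(c,374*k,295*k,.03),'bowl',ray(c,285*k,319*k,.17),'dial',ray(c,291*k,376*k,.12))
E
```

```text
lid [0.67243045 0.02668989 0.03      ] bowl [0.60306427 0.2377089  0.17      ] dial [0.47492365 0.24032965 0.12      ]
```

View pics/crop1.png

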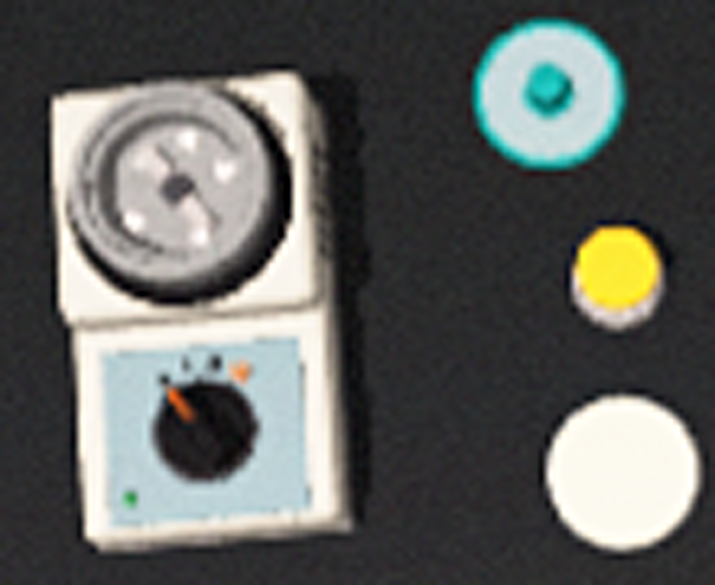

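The enlarged crop shows the lid band circle centred at (549,93), the bowl rim circle at about (172,184) and the dial skirt at (205,430). The orange line points up-left, so the dial is off.

Run:
```python
from h import *
from plant import readout
c=pickle.load(open('pics/top.pkl','rb'))
p=lambda u,v,z: ray(c,155+(u+.5)/6.5-.5,175+(v+.5)/6.5-.5,z)
lid=p(549,93,.01);bowl=p(172,184,.17);dial=p(205,430,.089)
for n,a in dict(lid=lid,bowl=bowl,dial=dial).items(): print(n,a.round(4))
d=bowl-dial;print('dist',np.hypot(*d[:2]),'yaw',np.arctan2(d[1],d[0]))
print(p(95,548,.08),p(350,528,.08),p(55,98,.12),p(297,73,.12))
s=readout.sense();print(s['time_s'],tool(s,[lid[0]-s['ee_pos'][0],lid[1]-s['ee_pos'][1],.34-s['ee_pos'][2]]))
R=np.array(s['eef_rot']);print(np.arctan2(R[1,0],R[0,0]))
```

```text
lid [0.677  0.0282 0.01  ]
bowl [0.6083 0.2423 0.17  ]
dial [0.4789 0.2451 0.089 ]
dist 0.12950226784155922 yaw -0.021217681334309624
[0.41825562 0.31465456 0.08      ] [0.41461586 0.16685956 0.08      ] [0.67751723 0.31377921 0.12      ] [0.67785549 0.17212707 0.12      ]
0.1 [4.326  2.3621 0.4302]
-0.2508708912997508
```

```bash
python3 -m jog '[{"linear":[1,0.55,0],"twist":[0,0,0],"grip":-1},{"linear":[1,0.55,0],"twist":[0,0,0],"grip":-1},{"linear":[1,0.55,0],"twist":[0,0,0],"grip":-1},{"linear":[1,0.55,0],"twist":[0,0,0],"grip":-1}]'
python3 -m jog '[{"linear":[1,0.55,0],"twist":[0,0,0],"grip":-1},{"linear":[1,0.55,0],"twist":[0,0,0],"grip":-1},{"linear":[1,0.55,0],"twist":[0,0,0],"grip":-1},{"linear":[1,0.55,0],"twist":[0,0,0],"grip":-1}]'
```

```text
time_s: 0.5
ee_pos: [0.2631, 0.413, 0.4047]
eef_rot: [[0.968, -0.25, 0.0], [-0.25, -0.968, -0.001], [0.0, 0.001, -1.0]]
contact_force: [-0.6, 0.7, 0.2]
finger_gap: 0.0854
grasp_force: 0.0
time_s: 0.9
ee_pos: [0.388, 0.2959, 0.4044]
eef_rot: [[0.968, -0.251, -0.0], [-0.251, -0.968, -0.001], [0.0, 0.001, -1.0]]
contact_force: [0.6, 0.3, -0.6]
finger_gap: 0.0858
grasp_force: 0.0
```

```bash
python3 -m jog '[{"linear":[0.77,0.415,0.13],"twist":[0,0,0],"grip":-1},{"linear":[0.77,0.415,0.13],"twist":[0,0,0],"grip":-1},{"linear":[0.77,0.415,0.13],"twist":[0,0,0],"grip":-1}]' >/dev/null
python3 -m jog '[{"linear":[0.77,0.415,0.13],"twist":[0,0,0],"grip":-1},{"linear":[0.77,0.415,0.13],"twist":[0,0,0],"grip":-1},{"linear":[0.77,0.415,0.13],"twist":[0,0,0],"grip":-1}]' >/dev/null
python3 -m jog '[{"linear":[0.77,0.415,0.13],"twist":[0,0,0],"grip":-1},{"linear":[0.77,0.415,0.13],"twist":[0,0,0],"grip":-1},{"linear":[0.77,0.415,0.13],"twist":[0,0,0],"grip":-1},{"linear":[0.77,0.415,0.13],"twist":[0,0,0],"grip":-1},{"linear":[0.77,0.415,0.13],"twist":[0,0,0],"grip":-1}]'
python3 - <<'E'
from h import *
from plant import readout,vision
s=readout.sense();c=vision.capture("wrist");pickle.dump((c,s),open('pics/w1.pkl','wb'))
print(c["mount"].round(3).tolist() if hasattr(c["mount"],'round') else c["mount"],c["fx"])
cv2.imwrite('pics/w1.png',cv2.resize(c["image"][:,:,::-1],(800,600),interpolation=cv2.INTER_CUBIC))
R,t=wristcam(c,s);q=R@np.array([.677,.0282,.01])+t;print((c["fx"]*q[0]/q[2]+c["cx"])*800/512,(c["fy"]*q[1]/q[2]+c["cy"])*800/512)
E
```

```text
time_s: 2.0
ee_pos: [0.6757, 0.0309, 0.3447]
eef_rot: [[0.968, -0.25, -0.002], [-0.25, -0.968, -0.0], [-0.002, 0.001, -1.0]]
contact_force: [0.4, 0.3, -1.0]
finger_gap: 0.0854
grasp_force: 0.0
[[-0.002, -0.965, -0.262, 0.068], [1.0, -0.002, 0.001, 0.0], [-0.001, -0.262, 0.965, 0.031], [0.0, 0.0, 0.0, 1.0]] 269.17651827649877
405.3153906982393 279.3668884763232
```

View pics/w1.png

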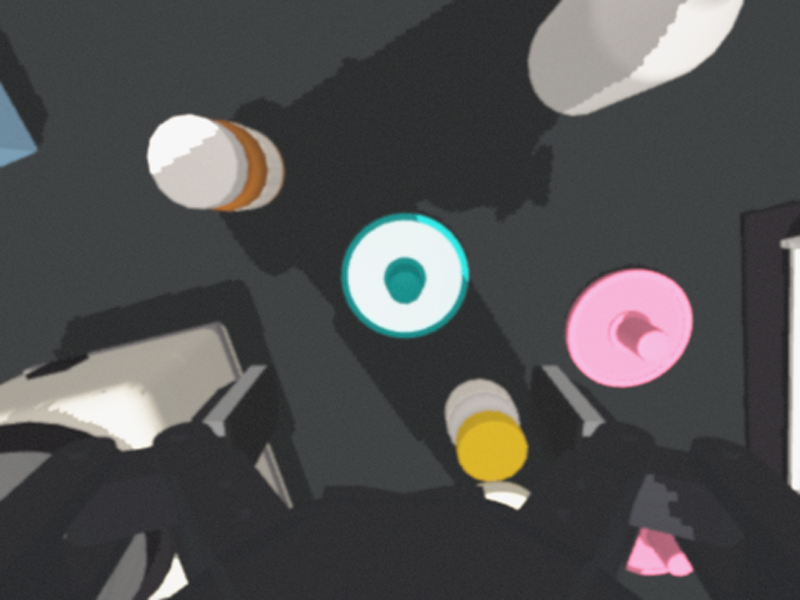

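The wrist picture shows the lid band circle centred at (404.5,275.5), spanning 341–468 by 213–338. It was predicted at (405,279), so the position is good to about 3 mm, and there is space on both sides for the fingers.

Run:
```python
from h import *
c,s=pickle.load(open('pics/w1.pkl','rb'));R,t=wristcam(c,s);k=.64
L=ray(c,(404.5+.5)*k-.5,(275.5+.5)*k-.5,.007,R,t);print(L)
# knob top check
print(ray(c,405*k,290*k,.044,R,t))
p=s['ee_pos'];print(tool(s,[L[0]-p[0],L[1]-p[1],.189-p[2]]))
```

```text
[0.67962167 0.02834371 0.007     ]
[0.67729683 0.0285871  0.044     ]
[0.0317 0.0094 1.0381]
```

```bash
python3 -m jog '[{"linear":[0.025,0.01,0.35],"twist":[0,0,0],"grip":-1},{"linear":[0.025,0.01,0.7],"twist":[0,0,0],"grip":-1},{"linear":[0.025,0.01,0.9],"twist":[0,0,0],"grip":-1},{"linear":[0.025,0.01,1],"twist":[0,0,0],"grip":-1},{"linear":[0.025,0.01,1],"twist":[0,0,0],"grip":-0.2},{"linear":[0.025,0.01,1],"twist":[0,0,0],"grip":0.2}]' 40
python3 -m jog '[{"linear":[0,0,0.04],"twist":[0,0,0],"grip":0.6},{"linear":[0,0,0.04],"twist":[0,0,0],"grip":1},{"linear":[0,0,0.04],"twist":[0,0,0],"grip":1},{"linear":[0,0,0.04],"twist":[0,0,0],"grip":1},{"linear":[0,0,0.04],"twist":[0,0,0],"grip":1}]' 40
```

```text
time_s: 2.65
ee_pos: [0.6788, 0.0301, 0.1977]
eef_rot: [[0.969, -0.247, 0.002], [-0.247, -0.969, -0.0], [0.002, -0.0, -1.0]]
contact_force: [0.5, -0.3, 0.1]
finger_gap: 0.0591
grasp_force: 0.0
time_s: 3.15
ee_pos: [0.6789, 0.0293, 0.1911]
eef_rot: [[0.969, -0.248, 0.001], [-0.248, -0.969, 0.0], [0.001, -0.001, -1.0]]
contact_force: [-2.6, 1.9, 4.1]
finger_gap: 0.0228
grasp_force: 39.6
```

```bash
python3 -m jog '[{"linear":[0,0,-0.2],"twist":[0,0,0],"grip":1},{"linear":[0,0,-0.5],"twist":[0,0,0],"grip":1},{"linear":[0,0,-0.8],"twist":[0,0,0],"grip":1},{"linear":[0,0,-1],"twist":[0,0,0],"grip":1}]' 
python3 -m jog '[{"linear":[-0.2,-0.2,-0.25],"twist":[0,0,0],"grip":1},{"linear":[-0.4,-0.4,-0.5],"twist":[0,0,0],"grip":1},{"linear":[-0.6,-0.6,-0.5],"twist":[0,0,0],"grip":1},{"linear":[-0.8,-0.8,-0.5],"twist":[0,0,0],"grip":1}]'
python3 -m jog '[{"linear":[-0.2,-0.2,0],"twist":[0,0,0],"grip":1},{"linear":[-0.45,-0.3,0],"twist":[0,0,0],"grip":1},{"linear":[-0.65,-0.45,0],"twist":[0,0,0],"grip":1},{"linear":[-0.65,-0.45,0],"twist":[0,0,0],"grip":1},{"linear":[-0.65,-0.45,0],"twist":[0,0,0],"grip":1},{"linear":[-0.65,-0.45,0],"twist":[0,0,0],"grip":1}]'
python3 - <<'E'
from h import *
from plant import readout,vision
s=readout.sense();c=vision.capture("wrist");pickle.dump((c,s),open('pics/w2.pkl','wb'))
cv2.imwrite('pics/w2.png',cv2.resize(c["image"][:,:,::-1],(800,600),interpolation=cv2.INTER_CUBIC))
R,t=wristcam(c,s);q=R@np.array([.6083,.2423,.17])+t;print((c["fx"]*q[0]/q[2]+c["cx"])*800/512,(c["fy"]*q[1]/q[2]+c["cy"])*800/512)
E
```

```text
time_s: 3.55
ee_pos: [0.6788, 0.0289, 0.3438]
eef_rot: [[0.969, -0.248, 0.004], [-0.248, -0.969, 0.0], [0.004, -0.001, -1.0]]
contact_force: [0.4, 0.6, -1.1]
finger_gap: 0.0227
grasp_force: 39.3
time_s: 3.95
ee_pos: [0.5914, 0.1764, 0.4172]
eef_rot: [[0.969, -0.249, 0.003], [-0.249, -0.969, 0.002], [0.003, -0.003, -1.0]]
contact_force: [0.2, 1.0, -1.9]
finger_gap: 0.0226
grasp_force: 39.4
time_s: 4.55
ee_pos: [0.5149, 0.2643, 0.4149]
eef_rot: [[0.969, -0.249, -0.0], [-0.249, -0.969, -0.001], [-0.0, 0.001, -1.0]]
contact_force: [-0.2, 0.5, -0.8]
finger_gap: 0.0229
grasp_force: 39.5
397.8200484412126 126.30647590612847
```

View pics/w2.png

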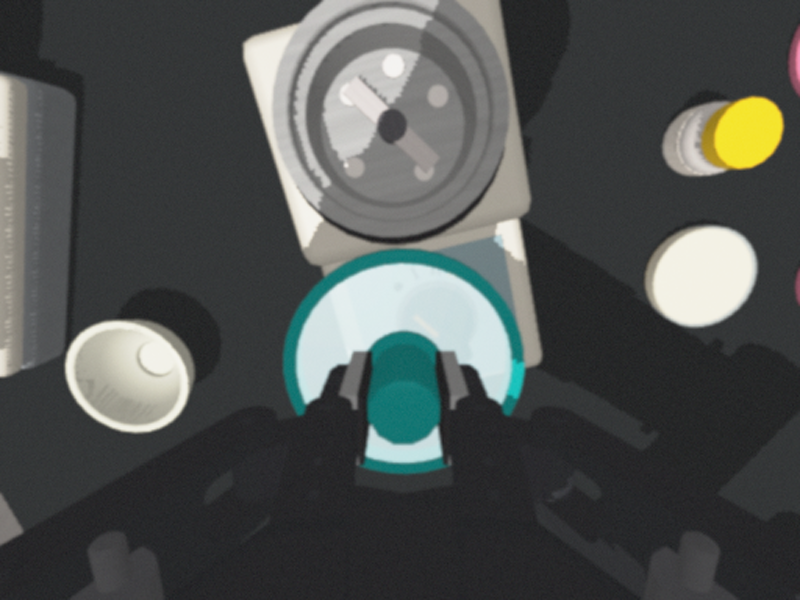

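The wrist picture shows the bowl's outer rim spanning x 274–508 with its bottom at 238, so its centre is at about (391,122). The held lid is level and spans x 284–524. I'll take an enlarged crop for the rim edges.

Run:
```python
from h import *
c,s=pickle.load(open('pics/w2.pkl','rb'))
im=c["image"][0:160,165:345,::-1]
o=cv2.resize(im,None,fx=3.7,fy=3.7,interpolation=cv2.INTER_CUBIC);cv2.imwrite('pics/crop2.png',cv2.convertScaleAbs(o,alpha=1.3,beta=15))
```

```text
(no output)
```

View pics/crop2.png

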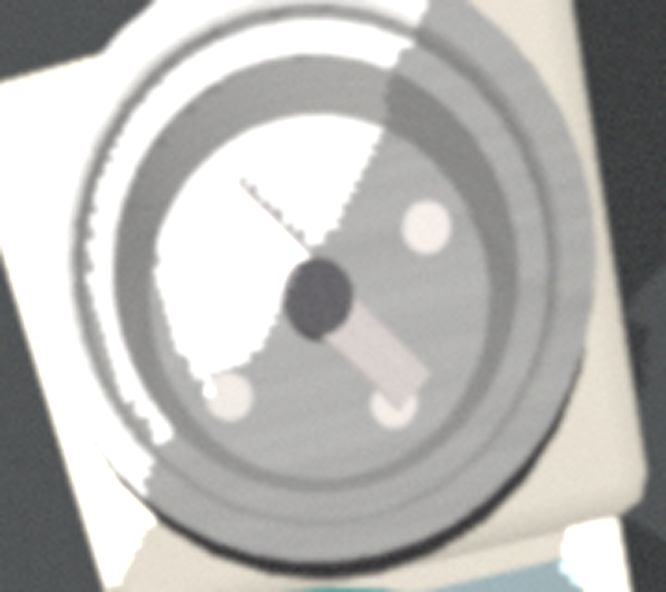

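In the crop the recess edge runs left 75, right 555, top 4 and bottom 523. The outer rim runs left 38, right 594 and bottom 563, which puts the centre at about (316,263).

Run:
```python
from h import *
from scipy.optimize import least_squares
c,s=pickle.load(open('pics/w2.pkl','rb'));R,t=wristcam(c,s)
def fit(pts,z):
    P=np.array([np.append(ray(c,u,v,z,R,t)[:2],rr) for u,v,rr in pts])
    f=lambda q:np.hypot(P[:,0]-q[0],P[:,1]-q[1])-P[:,2]
    q=least_squares(f,P[:,:2].mean(0));return q.x,(q.fun*1e3).round(1)
cr=lambda u,v,r:(165+(u+.5)/3.7-.5,(v+.5)/3.7-.5,r)
print(fit([cr(38,265,.056),cr(594,250,.056),cr(320,563,.056),cr(75,265,.048),cr(555,265,.048),cr(315,4,.048),cr(315,523,.048)],.17))
B,_=fit([cr(75,265,.048),cr(555,265,.048),cr(315,4,.048),cr(315,523,.048)],.17);print(B)
im=c["image"].astype(int);m=((im[:,:,1]-im[:,:,0]>40)&(im[:,:,2]-im[:,:,0]>40)).astype(np.uint8)
b=lambda u,v:((u+.5)*.64-.5,(v+.5)*.64-.5,.0465)
h=s['ee_pos'][2]
for tz in (.181,.187):
  L,res=fit([b(284,362),b(524,362),b(404,249),b(405,474)],h-tz);print('lid',L,res,'rel tool',(np.array(s['eef_rot']).T@np.append(L-s['ee_pos'][:2],0))[:2])
  print('delta units',tool(s,np.append(B-L,.36-h)))
print('lid=tcp delta',tool(s,np.append(B-s['ee_pos'][:2],0)))
```

```text
(array([0.61277514, 0.24465336]), array([-0.9, -0.7, -0. , -0.2, -0.4, -0.3, -0.4]))
[0.61285559 0.24474641]
lid [0.5146024  0.26378545] [-0.2 -0.2  0.4  0.4] rel tool [-0.00020162  0.00060471]
delta units [ 0.6661 -0.0403  0.3658]
lid [0.5120931  0.26440473] [1.7 1.7 2.2 2.4] rel tool [-0.0027861  0.0006293]
delta units [ 0.6833 -0.0404  0.3658]
lid=tcp delta [ 6.647e-01 -3.600e-02 -2.000e-04]
```

```bash
python3 -m jog '[{"linear":[0.3,-0.018,0],"twist":[0,0,0],"grip":1},{"linear":[0.55,-0.036,0],"twist":[0,0,0],"grip":1},{"linear":[0.664,-0.036,0],"twist":[0,0,0],"grip":1},{"linear":[0.664,-0.036,0.1],"twist":[0,0,0],"grip":1},{"linear":[0.664,-0.036,0.2],"twist":[0,0,0],"grip":1},{"linear":[0.664,-0.036,0.28],"twist":[0,0,0],"grip":1},{"linear":[0.664,-0.036,0.28],"twist":[0,0,0],"grip":1},{"linear":[0.664,-0.036,0.28],"twist":[0,0,0],"grip":1}]'
python3 - <<'E'
from h import *
from plant import readout,vision
s=readout.sense();c=vision.capture("wrist");pickle.dump((c,s),open('pics/w3.pkl','wb'))
im=c["image"][100:330,130:390,::-1]
cv2.imwrite('pics/w3.png',cv2.resize(im,None,fx=2.6,fy=2.6,interpolation=cv2.INTER_CUBIC))
E
```

```text
time_s: 5.4
ee_pos: [0.6126, 0.245, 0.3735]
eef_rot: [[0.969, -0.249, 0.0], [-0.249, -0.969, -0.0], [0.0, 0.0, -1.0]]
contact_force: [-0.7, -0.2, -0.2]
finger_gap: 0.023
grasp_force: 39.5
```

View pics/w3.png

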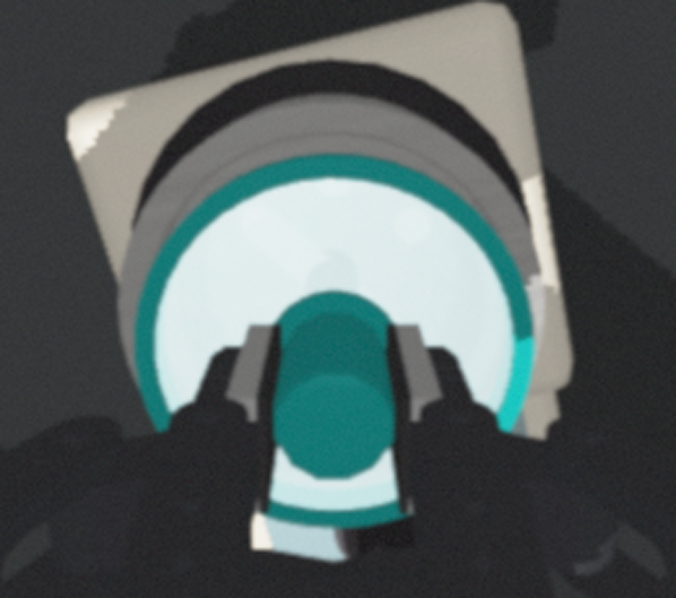

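The lid spans x 135–533 (top edge y 152) and the rim spans x 118–542 (top edge y 93), so sideways they agree within about 1 mm. I'll check fore-aft with the model.

Run:
```python
from h import *
from scipy.optimize import least_squares
c,s=pickle.load(open('pics/w3.pkl','rb'));R,t=wristcam(c,s)
def fit(pts,z):
    P=np.array([np.append(ray(c,130+(u+.5)/2.6-.5,100+(v+.5)/2.6-.5,z,R,t)[:2],rr) for u,v,rr in pts])
    q=least_squares(lambda q:np.hypot(P[:,0]-q[0],P[:,1]-q[1])-P[:,2],P[:,:2].mean(0));return q.x,(q.fun*1e3).round(1)
B,r1=fit([(118,300,.056),(542,300,.056),(331,93,.056),(190,150,.056),(470,150,.056)],.17)
h=s['ee_pos'][2]
L,r2=fit([(135,330,.0465),(533,330,.0465),(333,152,.0465),(333,527,.0465)],h-.181)
print(B,r1,L,r2,s['ee_pos'],tool(s,np.append(B-L,0)),tool(s,np.append(B-s['ee_pos'][:2],0)))
```

```text
[0.61432153 0.24511174] [-0.4 -0.4  1.  -0.6 -0.6] [0.61300017 0.24444037] [-0.3 -0.3  0.4  0.4] [0.61263769 0.24496084 0.37346904] [ 0.0074 -0.0065  0.    ] [ 0.0106 -0.0038  0.    ]
```

```bash
python3 -m jog '[{"linear":[0.004,-0.005,0.03],"twist":[0,0,0],"grip":1},{"linear":[0.004,-0.005,0.06],"twist":[0,0,0],"grip":1},{"linear":[0.004,-0.005,0.08],"twist":[0,0,0],"grip":1},{"linear":[0.004,-0.005,0.1],"twist":[0,0,0],"grip":1},{"linear":[0.004,-0.005,0.1],"twist":[0,0,0],"grip":1}]'; python3 -m jog '[{"linear":[0,0,0.012],"twist":[0,0,0],"grip":1},{"linear":[0,0,0.024],"twist":[0,0,0],"grip":1},{"linear":[0,0,0.024],"twist":[0,0,0],"grip":1}]'
```

```text
time_s: 5.95
ee_pos: [0.613, 0.246, 0.3575]
eef_rot: [[0.969, -0.248, -0.001], [-0.248, -0.969, -0.0], [-0.001, 0.001, -1.0]]
contact_force: [-0.6, 0.4, -1.6]
finger_gap: 0.0227
grasp_force: 39.5
time_s: 6.25
ee_pos: [0.6131, 0.2459, 0.3543]
eef_rot: [[0.969, -0.248, -0.0], [-0.248, -0.969, -0.0], [-0.0, 0.0, -1.0]]
contact_force: [-0.2, 1.4, -1.3]
finger_gap: 0.0222
grasp_force: 39.5
```

```bash
python3 -m jog '[{"linear":[0,0,0.007],"twist":[0,0,0],"grip":1},{"linear":[0,0,0.013],"twist":[0,0,0],"grip":1},{"linear":[0,0,0.013],"twist":[0,0,0],"grip":1}]'
```

```text
time_s: 6.55
ee_pos: [0.6131, 0.2459, 0.3531]
eef_rot: [[0.969, -0.248, 0.001], [-0.248, -0.969, 0.0], [0.001, -0.0, -1.0]]
contact_force: [-0.3, 0.7, 1.0]
finger_gap: 0.0227
grasp_force: 39.7
```

```bash
python3 -m jog '[{"linear":[0,0,0.006],"twist":[0,0,0],"grip":1},{"linear":[0,0,0.006],"twist":[0,0,0],"grip":1}]'; python3 -m jog '[{"linear":[0,0,0],"twist":[0,0,0],"grip":0.2},{"linear":[0,0,0],"twist":[0,0,0],"grip":0.1},{"linear":[0,0,0],"twist":[0,0,0],"grip":0},{"linear":[0,0,0],"twist":[0,0,0],"grip":0}]'
```

```text
time_s: 6.75
ee_pos: [0.613, 0.2459, 0.3531]
eef_rot: [[0.969, -0.248, 0.001], [-0.248, -0.969, 0.0], [0.001, -0.001, -1.0]]
contact_force: [-2.9, 0.5, 6.1]
finger_gap: 0.0226
grasp_force: 40.0
time_s: 7.15
ee_pos: [0.6132, 0.2459, 0.3514]
eef_rot: [[0.969, -0.248, -0.0], [-0.248, -0.969, -0.0], [-0.0, 0.0, -1.0]]
contact_force: [0.1, 1.4, -0.0]
finger_gap: 0.043
grasp_force: 0.0
```

```bash
python3 -m jog '[{"linear":[0,0,-0.15],"twist":[0,0,0],"grip":0},{"linear":[0,0,-0.4],"twist":[0,0,0],"grip":0},{"linear":[-0.25,0.06,-0.4],"twist":[0,0,-0.02],"grip":0},{"linear":[-0.55,0.13,-0.4],"twist":[0,0,-0.045],"grip":0},{"linear":[-0.856,0.205,-0.33],"twist":[0,0,-0.07],"grip":0},{"linear":[-0.856,0.205,-0.33],"twist":[0,0,-0.09],"grip":0},{"linear":[-0.856,0.205,-0.33],"twist":[0,0,-0.112],"grip":0},{"linear":[-0.856,0.205,-0.33],"twist":[0,0,-0.132],"grip":0}]'; python3 -m jog '[{"linear":[0,0,0],"twist":[0,0,0],"grip":0},{"linear":[0,0,0],"twist":[0,0,0],"grip":0}]'
python3 - <<'E'
from h import *
from plant import readout,vision
s=readout.sense();c=vision.capture("wrist");pickle.dump((c,s),open('pics/w4.pkl','wb'))
cv2.imwrite('pics/w4.png',cv2.resize(c["image"][:,:,::-1],(800,600),interpolation=cv2.INTER_CUBIC))
E
```

```text
time_s: 7.95
ee_pos: [0.4806, 0.248, 0.4014]
eef_rot: [[0.834, 0.552, 0.0], [0.552, -0.834, 0.0], [0.0, 0.0, -1.0]]
contact_force: [-0.0, -0.0, 1.2]
finger_gap: 0.0425
grasp_force: 0.0
time_s: 8.15
ee_pos: [0.4812, 0.248, 0.4012]
eef_rot: [[0.839, 0.544, -0.0], [0.544, -0.839, -0.0], [-0.0, 0.0, -1.0]]
contact_force: [-0.4, -0.1, 0.2]
finger_gap: 0.0425
grasp_force: 0.0
```

View pics/w4.png

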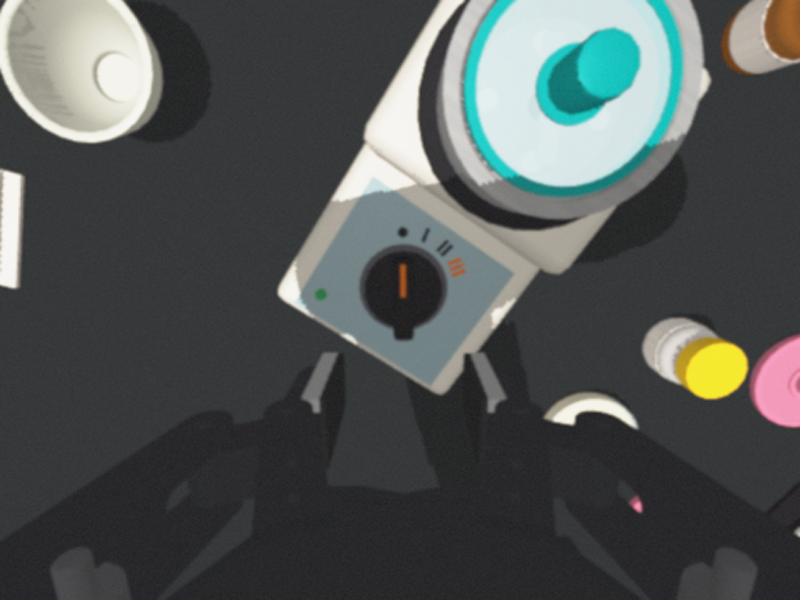

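The lid is seated in the bowl at (570,90). The dial is off, its bar is vertical in the image and so aligned with the gripper, and its skirt is centred at (403,288).

Run:
```python
from h import *
c,s=pickle.load(open('pics/w4.pkl','rb'));R,t=wristcam(c,s);k=.64
D=ray(c,403.5*k-.2,288*k-.2,.088,R,t);print(D)
p=np.array(s['ee_pos']);print(tool(s,[D[0]-p[0],D[1]-p[1],.27-p[2]]))
```

```text
[0.48241084 0.24706381 0.088     ]
[0.0035 0.0097 0.8747]
```

```bash
python3 -m jog '[{"linear":[0.0035,0.007,0.3],"twist":[0,0,0],"grip":0},{"linear":[0.0035,0.007,0.6],"twist":[0,0,0],"grip":0},{"linear":[0.0035,0.007,0.8],"twist":[0,0,0],"grip":0},{"linear":[0.0035,0.007,0.86],"twist":[0,0,0],"grip":0},{"linear":[0.0035,0.007,0.86],"twist":[0,0,0],"grip":0}]'; python3 -m jog '[{"linear":[0,0,0.01],"twist":[0,0,0],"grip":0.4},{"linear":[0,0,0.01],"twist":[0,0,0],"grip":0.7},{"linear":[0,0,0.01],"twist":[0,0,0],"grip":1},{"linear":[0,0,0.01],"twist":[0,0,0],"grip":1},{"linear":[0,0,0.01],"twist":[0,0,0],"grip":1},{"linear":[0,0,0.01],"twist":[0,0,0],"grip":1}]' 70
```

```text
time_s: 8.7
ee_pos: [0.4822, 0.2473, 0.2715]
eef_rot: [[0.838, 0.546, -0.001], [0.546, -0.838, -0.002], [-0.002, 0.001, -1.0]]
contact_force: [0.6, 0.9, 1.3]
finger_gap: 0.0424
grasp_force: 0.0
time_s: 9.3
ee_pos: [0.4823, 0.2485, 0.2729]
eef_rot: [[0.837, 0.547, 0.003], [0.547, -0.837, 0.004], [0.004, -0.002, -1.0]]
contact_force: [-3.2, 4.8, 3.6]
finger_gap: 0.0111
grasp_force: 68.8
```

```bash
python3 -m jog '[{"linear":[0,0,-0.008],"twist":[0,0,0.015],"grip":1},{"linear":[0,0,-0.008],"twist":[0,0,0.03],"grip":1},{"linear":[0,0,-0.008],"twist":[0,0,0.045],"grip":1},{"linear":[0,0,-0.008],"twist":[0,0,0.06],"grip":1},{"linear":[0,0,-0.008],"twist":[0,0,0.075],"grip":1},{"linear":[0,0,-0.008],"twist":[0,0,0.09],"grip":1},{"linear":[0,0,-0.008],"twist":[0,0,0.1],"grip":1}]'; python3 -c "
from plant import readout;s=readout.sense();print(s['ft_torque'],s['joint_positions'])"
```

```text
time_s: 10.0
ee_pos: [0.4827, 0.2472, 0.2729]
eef_rot: [[0.999, -0.053, 0.002], [-0.053, -0.999, 0.0], [0.002, -0.0, -1.0]]
contact_force: [2.5, -2.0, -2.0]
finger_gap: 0.0118
grasp_force: 68.9
[-0.73860091 -0.98157227  0.10479415] [ 0.76253644  0.31668231 -0.15367959  0.0016847  -1.09884495  0.75447635]
```

```bash
python3 -m jog '[{"linear":[0,0,0],"twist":[0,0,0.015],"grip":1},{"linear":[0,0,0],"twist":[0,0,0.03],"grip":1},{"linear":[0,0,0],"twist":[0,0,0.045],"grip":1},{"linear":[0,0,0],"twist":[0,0,0.06],"grip":1},{"linear":[0,0,0],"twist":[0,0,0.075],"grip":1},{"linear":[0,0,0],"twist":[0,0,0.09],"grip":1},{"linear":[0,0,0],"twist":[0,0,0.097],"grip":1},{"linear":[0,0,0],"twist":[0,0,0.097],"grip":1}]'
python3 - <<'E'
from h import *
from plant import readout,vision
s=readout.sense();c=vision.capture("wrist");R=s['eef_rot'];print('turn',np.arctan2(.547,.837)-np.arctan2(R[1][0],R[0][0]),s['ft_torque'])
o=[cv2.resize(c["image"][:,:,::-1],(640,480))]
c=vision.capture("top");a=c["image"][175:265,155:265,::-1]
o.append(cv2.resize(a,None,fx=5,fy=5,interpolation=cv2.INTER_CUBIC))
h=np.zeros((600,800,3),np.uint8);h[:300,:400]=cv2.resize(o[0],(400,300));h[:327,400:]=cv2.resize(a,(400,327),interpolation=cv2.INTER_CUBIC)
h[330:,:400]=cv2.resize(vision.capture("scene")["image"][150:250,270:370,::-1],(400,270),interpolation=cv2.INTER_CUBIC)
cv2.imwrite('pics/end.png',h)
E
```

```text
time_s: 10.8
ee_pos: [0.4823, 0.246, 0.2729]
eef_rot: [[0.79, -0.614, 0.0], [-0.613, -0.79, -0.003], [0.002, 0.002, -1.0]]
contact_force: [1.6, -6.0, 0.4]
finger_gap: 0.0117
grasp_force: 69.5
turn 1.239332881617189 [-2.19623575 -0.23814882  0.17867205]
```

View pics/end.png

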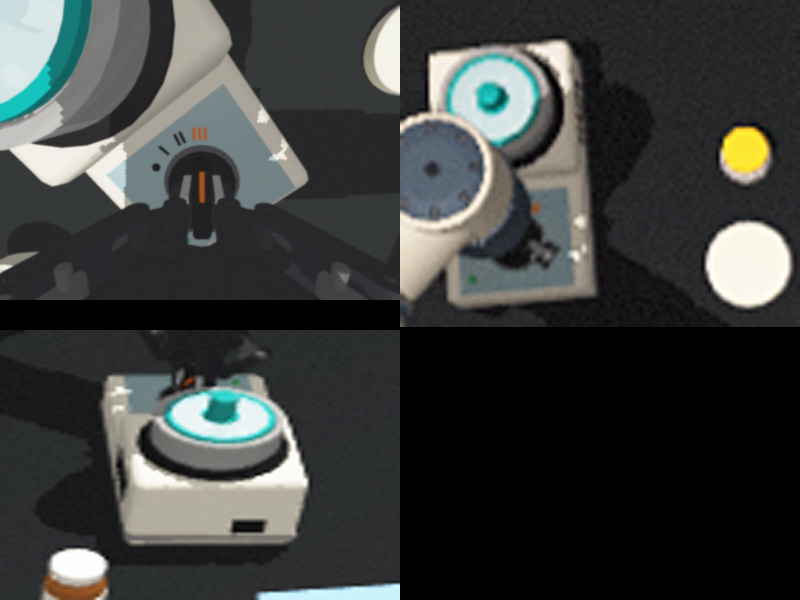

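The final picture shows the orange line pointing at the three orange marks, with the dial gripped. The lid is seated level in the bowl, and the pot and Petri dish have not moved.

```bash
python3 -c "
from plant import r;print(r.finish_job())"
```

```text
the job is handed in; nothing more can be done
None
```

The lid was seated in the bowl and let go before the dial was turned to the third click, where the gripper is still holding it; I handed the job in at about 11 s of robot time.

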